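# Set the red gel comb in the casting tray

## Task

Lift the red-handled gel comb straight up out of the drying rack and slide it edgewise, teeth down, into the pair of slots between the red guides of the white casting tray, fully home and upright, then let go. Leave the blue-handled comb standing where it is in the rack.

Things in the scene. Friction and masses are not known exactly. Their poses are not given: they have to be found in the camera images.
- comb_red: Gel comb, red grip, upright in the rack, 80 g. Origin: middle of its underside, 8 mm above the bench at the start; x across thickness, y along length, z up; either way round is the same. Teeth 68 mm long, z 0-10 mm; plate 6 thick, 132 long, z 10-56; red bridge 18 thick, 132 long, to z 66; red grip tab on top, 14 thick (x), 64 long, z 66-100, to pinch. Lift 35 mm or more to clear the rack.
- comb_blue: The other comb, to be left alone: same shape, size and frame, but blue bridge and grip tab and narrower teeth. It stands in the other slot of the aluminium drying rack (140 x 118 x 42 mm, fixed), parallel to the red comb, 84 mm from it across the thickness; which comb is in which slot varies.
- casting_tray: White tray, fixed, 170 mm (x) by 118 (y). Origin: middle of its underside. Side walls at y = -52 and +52 mm, 14 thick, 40 high, each with two open-topped slots 9 mm wide: x = -45 (red guides) and +45 (grey). Guides flare at 35 degrees to a 32 mm mouth 57 mm above the bench. The comb lies along y across both walls, plate ends in the slots, teeth between the walls with 11 mm play each way.
- red_slot (a point): Middle of the red-guided pair of slots, half way between the walls, at the level of the slot floors, 18 mm above the bench. x across the slot, y along it (the tray's axes), z up. Fully home, the comb's plate ends rest on the slot floors: its origin is 10 mm below this point, 8 mm above the bench, its y along the slot.
Mind the look-alikes: they are no part of the job. What is shaped like the comb_red but orange or yellow is not meant.

How it is judged (in metres and radians):
On the way:
1. the red comb is lifted clear of the rack (height (world z) of comb_red above 0.05 m), for 0.1 s.
At the end, for the whole second after the job is handed in: Red comb released and still in the red-guided slots: within 10 mm across and 16 mm along, 10 degrees of their direction, 11 degrees of upright, underside under 14 mm above the bench (home is 8). Blue comb within 20 mm of its start and 14 degrees of upright (x of comb_red in the frame of red_slot between -0.01 and 0.01 m and y of comb_red in the frame of red_slot between -0.016 and 0.016 m and height (world z) of comb_red below 0.014 m and angle between the y axis of comb_red and the y axis of casting_tray, either way round below 0.18 rad and angle between comb_red's own z axis and vertical below 0.2 rad and linear speed of comb_red below 0.02 m/s and distance of comb_blue from where it was at the start of the episode below 0.02 m and angle between comb_blue's own z axis and vertical below 0.25 rad); the robot touches nothing.
It fails at once if the blue comb is moved more than 30 mm (distance of comb_blue from where it was at the start of the episode above 0.03 m).
It also fails if it takes over 40 s, if anything falls off the work surface, if the arm or the gripper's body presses on something with over 40 N, if the wrist force passes 120 N, or if a joint passes its speed limit or range.

## Robot

A 6-joint arm with a two-finger parallel gripper is mounted at the origin on a cart in front of the work surface, level with it; the furniture and walls round the work are solid. World frame = base frame: x ahead of the robot, y to its left, z up, the work surface at z = 0. Lengths are in mm, angles in degrees, forces in N, time in s.
With the tool pointing down it reaches from about 300 to 850 mm from the base axis. Payload 4.2 kg.
Tool frame: the origin (TCP) lies between the finger pads; the fingertips stand 22 mm ahead of it and the grasp point (between the pads) lies 3 mm ahead of it; z points along the fingers, y is the direction in which the jaws open and shut (so a half turn about z gives the same grasp; the last joint's range is limited). The gripper opens to 91 mm and grips with 3 to 60 N. Pads are 32 mm wide; open, the fingers measure 118 mm over their backs; the gripper's body (76 mm by 178 mm) begins 60 mm behind the grasp point.
Start: joints at [65.546, 18.312, 89.639, -0, 72.044, -1.146], TCP at [227.515, 528.089, 235.976] pointing down, gripper open.
Joint ranges: [-177.97, 177.97], [-48.28, 115.42], [12.27, 149.76], [-77.06, 257.06], [2.81, 150.46], [-146.56, 146.56]. Speed limits (degrees/s): [147.25, 147.25, 180, 180, 180, 180].

## Interface

Orientations are given as [roll, pitch, yaw] about the fixed x, y, z axes, in that order (R = Rz(yaw) Ry(pitch) Rx(roll)).
In Python, from workcell import * gives the robot as it stands.
- The arm moves only by the shell command python3 -m jog 'ROWS' [OPENING] [FORCE]. ROWS is text: rows parted by semicolons, each of 6 numbers parted by spaces: the shift along the tool's x, y, z in units of 0.5 m (1.0 is 0.5 m), then the turn, a rotation vector about the tool's x, y, z in units of pi/2 rad (1.0 is pi/2 rad). A call has 1 to 20 rows; each row is the pose to reach, as a shift and turn from the pose measured when the call began, along the tool's axes at that moment; what a row does not reach only later rows make up. A row lasts 1/12 s, in which the tool goes at most 41.7 mm and 7.16 degrees, less where a joint would pass 70% of its speed; a pose out of reach is approached as far as the arm can. A call with a number of a shift or a turn outside -1 to 1 is refused whole. A call with a gripper value outside its range is refused whole. OPENING is the opening, from -1 (shut) to 1 (fully open), set as the call begins (- or left out, the last holds). The fingers move at their own pace and stop on an object; FORCE is the grip in N (left out, the last holds). Time passes only in rows, so rows that repeat a pose let the fingers close. It gives the time, the measured TCP pose, the force and the opening at its end, in the units of the state.
- state(): the state, without advancing time (a new reading comes with each control period).
- grab_frame(name): name is "scene" or "side" or "wrist"; returns the picture (480x640x3 uint8, red, green, blue); there is no depth.
- calibration(name): a dict with "mtx" (3x3 intrinsics, pixels), "rvec" (rotation vector, rad) and "tvec" (3), from world to camera coordinates, as OpenCV has them. Camera axes: x right, y down, z forward; pixel columns grow to the right and rows downward; lengths in mm; the calibration is good to about 2 mm. The wrist camera is an equidistant fisheye: a pixel r from the principal point sees the ray r / f radians off the axis. A picture is of the moment at which its call begins: read the wrist's pose just before it. calibration takes no time and is no camera call; for the wrist camera it gives the pose at the moment of the call.
- job_done(): hands the job in, once; it reports no verdict.
Trained networks look in the newest picture that a camera, given by its name, has taken for a name from the list of things; names that differ only in an ending like _2 or _b are one class to them, and where a whole thing is asked for, a point or a joint stands for the part that bears it (a point fixed in the world has none). Each returns a list of dicts, best first, with "confidence" (0 to 1); they miss things now and then, are a little off and sometimes report something else, mostly with a low value. They report only what shows in the picture. A call takes as long as a camera call. They do not tell look-alikes from the thing itself.
- spot_in(query, camera): "rect" ([left, top, right, bottom] in pixels, round what is visible of it).
- tip_of(query, camera): "location" ([column, row] in pixels: a listed point, or the origin of a listed thing).
The state is a dict: "time_s": time; "qpos": joint angles; "qvel": joint speeds; "effort": joint torques, N m; "ee_pos": TCP position; "ee_rot": TCP orientation; "force": force on the tool from outside, world axes, zero at the start; "torque": the same for the moment, N m; "gripper_width": finger opening in mm.
Only numpy, scipy, OpenCV 4.12 (cv2) and the standard library are available. Lean on these libraries where they do the work, as an engineer would, in place of code of your own. Each camera call takes 0.05 s, during which the arm holds its last target. There are 200 camera calls.

## Working session

There is one attempt and no reset: what is moved stays moved. The work goes in short steps, Python scripts to look and compute and a shell command to move; the robot and the scene stay as the last step left them, time stands still between calls to the robot, and variables do not carry over. Pictures are saved under pics/ and viewed, about 8 in all and at most 12, crops included, and the job is handed in when it is done.

```bash
mkdir -p pics; cat > h.py <<'E'
from workcell import *
import numpy as np, cv2
from scipy.spatial.transform import Rotation as R
def ray(cam,px,c=None):
    c=c or calibration(cam); M=np.array(c["mtx"],float); Rm=cv2.Rodrigues(np.array(c["rvec"],float))[0]; t=np.array(c["tvec"],float).ravel()
    x=(px[0]-M[0,2])/M[0,0]; y=(px[1]-M[1,2])/M[1,1]
    if cam=="wrist":
        th=np.hypot(x,y); s=np.sin(th)/max(th,1e-9); d=np.array([x*s,y*s,np.cos(th)])
    else: d=np.array([x,y,1.])
    return -Rm.T@t, Rm.T@d
def atz(cam,px,z,c=None):
    o,d=ray(cam,px,c); return o+d*(z-o[2])/d[2]
def proj(cam,P,c=None):
    c=c or calibration(cam); M=np.array(c["mtx"],float); Rm=cv2.Rodrigues(np.array(c["rvec"],float))[0]; t=np.array(c["tvec"],float).ravel()
    p=(Rm@np.asarray(P,float).reshape(-1,3).T).T+t
    if cam=="wrist":
        r=np.hypot(p[:,0],p[:,1]); k=np.arctan2(r,p[:,2])/np.maximum(r,1e-9); q=p[:,:2]*k[:,None]
    else: q=p[:,:2]/p[:,2:]
    return q*[M[0,0],M[1,1]]+M[:2,2]
def save(im,n): cv2.imwrite("pics/"+n,cv2.cvtColor(im,cv2.COLOR_RGB2BGR))
E
python3 - <<'E'
from h import *
np.set_printoptions(precision=1,suppress=True)
for c in("scene","side","wrist"):
    im=grab_frame(c); save(im,c+"0.png"); o,d=ray(c,(320,240)); print(c,o,d/np.linalg.norm(d))
    for q in("comb_red","comb_blue","casting_tray"):
        print(q,[(np.round(r["rect"]),round(r["confidence"],2)) for r in spot_in(q,c)[:4]])
    for q in("comb_red","red_slot"):
        print(q,[(np.round(r["location"]),round(r["confidence"],2)) for r in tip_of(q,c)[:4]])
s=state();print(s)
E
```

```text
scene [ -74.5 -370.8  789.8] [ 0.6  0.4 -0.7]
comb_red [(array([239., 150., 292., 191.]), 0.91), (array([172., 196., 207., 251.]), 0.77)]
comb_blue [(array([226., 175., 282., 212.]), 0.88)]
casting_tray [(array([328., 237., 423., 330.]), 0.98)]
comb_red [(array([266., 185.]), 0.84), (array([297., 258.]), 0.66), (array([192., 238.]), 0.64)]
red_slot [(array([362., 298.]), 0.66)]
side [  29.7 -771.3  672.5] [ 0.4  0.7 -0.6]
comb_red [(array([190., 167., 203., 220.]), 0.83), (array([255., 205., 304., 262.]), 0.82), (array([270., 145., 318., 195.]), 0.62)]
comb_blue [(array([247., 162., 295., 206.]), 0.85)]
casting_tray [(array([294., 244., 406., 328.]), 0.91)]
comb_red [(array([294., 188.]), 0.97), (array([198., 211.]), 0.82), (array([286., 251.]), 0.74)]
red_slot [(array([324., 291.]), 0.65)]
wrist [150.8 561.4 384.8] [ 0.3 -0.1 -1. ]
comb_red [(array([194., 378., 231., 406.]), 0.58)]
comb_blue []
casting_tray []
comb_red []
red_slot []
{'time_s': 0.9, 'qpos': array([65.5, 18.3, 89.6, -0. , 72. , -1.1]), 'qvel': array([ 0. , -0.1, -0.1,  0. ,  0.1, -0. ]), 'effort': array([ -0. , -41.2, -23.2,   0.1,   0. ,   0. ]), 'ee_pos': array([227.5, 528.1, 236. ]), 'ee_rot': array([180. ,   0. , 156.7]), 'force': array([-0.6,  0.3, -0.1]), 'torque': array([0., 0., 0.]), 'gripper_width': 91.03658086551962}
```

View pics/scene0.png

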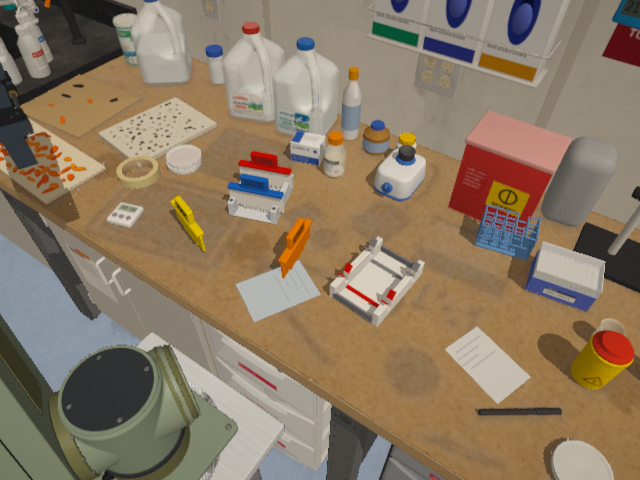

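View pics/wrist0.png

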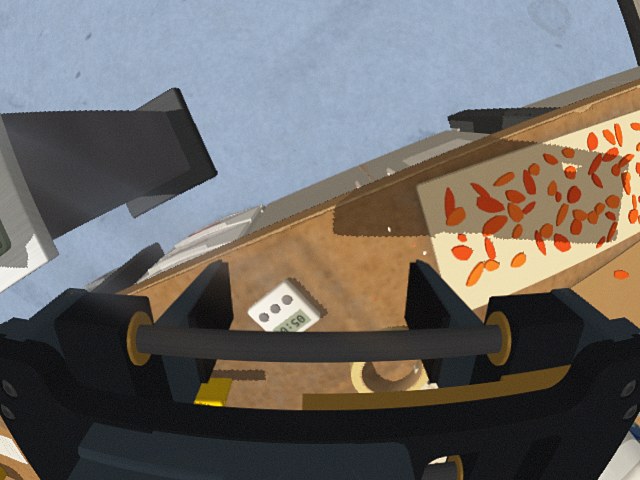

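Scene picture: the red-handled comb is in the rack at about (264,162), with the blue one in front at (256,187). Look-alikes are the yellow comb at (187,222) and the orange one at (295,245). The tray is at (377,283) with its red guides on the lower-left side, at (348,268) and (390,296). I choose the comb at (264,162).

```bash
cat > fit.py <<'E'
from h import *
from scipy.optimize import minimize
def box(x0,x1,y0,y1,z0,z1): return np.array([[x,y,z] for x in(x0,x1) for y in(y0,y1) for z in(z0,z1)],float)
HANDLE=[box(-9,9,-66,66,64,74),box(-7,7,-32,32,74,108)]
TRAY=[box(-85,85,-59,59,0,10),box(-85,85,-59,-45,0,40),box(-85,85,45,59,0,40)]
def sil(cam,c,boxes,p,k=4,shape=(480,640)):
    m=np.zeros((shape[0]*k//2,shape[1]*k//2),np.uint8)
    a=np.deg2rad(p[2]);Q=np.array([[np.cos(a),-np.sin(a),0],[np.sin(a),np.cos(a),0],[0,0,1]])
    for b in boxes:
        h=cv2.convexHull(((proj(cam,b@Q.T+[p[0],p[1],0],c)+.5)*k/2*256).astype(np.int32)); cv2.fillConvexPoly(m,h,1,shift=8)
    return m
def fit(masks,cals,boxes,p0):
    big={k:cv2.resize(m.astype(np.uint8),None,fx=2,fy=2,interpolation=0) for k,m in masks.items()}
    def f(p):
        l=0
        for k in big:
            s=sil(k,cals[k],boxes,p); l+=1-(s&big[k]).sum()/max((s|big[k]).sum(),1)
        return l/len(big)
    best=None
    for da in(0,-15,15):
        q=np.array(p0,float)+[0,0,da]
        r=minimize(f,q,method="Nelder-Mead",options=dict(initial_simplex=[q,q+[12,0,0],q+[0,12,0],q+[0,0,10]],maxiter=150))
        if best is None or r.fun<best.fun: best=r
    return best.x,best.fun
def col(im,which,rect):
    h=cv2.cvtColor(im,cv2.COLOR_RGB2HSV).astype(int);H,S,V=h[...,0],h[...,1],h[...,2]
    m={"red":((H<6)|(H>172))&(S>140)&(V>60),"blue":(abs(H-108)<12)&(S>140)&(V>50),"white":(S<40)&(V>150)}[which]
    o=np.zeros_like(m);l,t,r,b=map(int,rect);o[t:b,l:r]=m[t:b,l:r];return o
E
python3 - <<'E'
from fit import *
np.set_printoptions(precision=1,suppress=True)
ims={c:cv2.cvtColor(cv2.imread(f"pics/{c}0.png"),4) for c in("scene","side")}; cal={c:calibration(c) for c in ims}
rr={"scene":(232,145,297,196),"side":(255,135,322,200)}
rb={"scene":(222,165,290,215),"side":(235,150,300,212)}
for w,rc in(("red",rr),("blue",rb)):
    m={c:col(ims[c],w,rc[c]) for c in ims}
    ys,xs=np.nonzero(m["scene"]); p=atz("scene",(xs.mean(),ys.mean()),80)
    print(w,[v.sum() for v in m.values()],p)
    for y in(-60,-20,): print(fit(m,cal,HANDLE,[p[0],p[1],y]))
# slot
A=[]
for c,px in(("scene",(362,298)),("side",(324,291))): print(atz(c,px,18))
for c,pts in(("scene",[(348,268),(390,296)]),("side",[])):
    for p in pts: print(atz(c,p,50))
t=np.hstack([cv2.resize(ims["side"][130:340,170:420],None,fx=1.6,fy=1.6*1.2),cv2.resize(ims["scene"][225:335,320:430],None,fx=3.5,fy=403/110)])
save(t,"crop1.png");print(t.shape)
E
```

```text
red [np.int64(621), np.int64(546)] [597.3 231.8  80. ]
(array([596.3, 231.5,  14.7]), np.float64(0.2047783094031323))
(array([596.4, 232.5,  15.9]), np.float64(0.20447362716750356))
blue [np.int64(639), np.int64(227)] [520.1 197.4  80. ]
(array([ 519.7,  199.2, -165.6]), np.float64(0.4584020252411788))
(array([520. , 199.6,  14.6]), np.float64(0.45768367164383367))
[ 431.9 -143.    18. ]
[ 445.8 -134.4   18. ]
[458.5 -91.5  50. ]
[ 445.5 -194.4   50. ]
(403, 785, 3)
```

View pics/crop1.png

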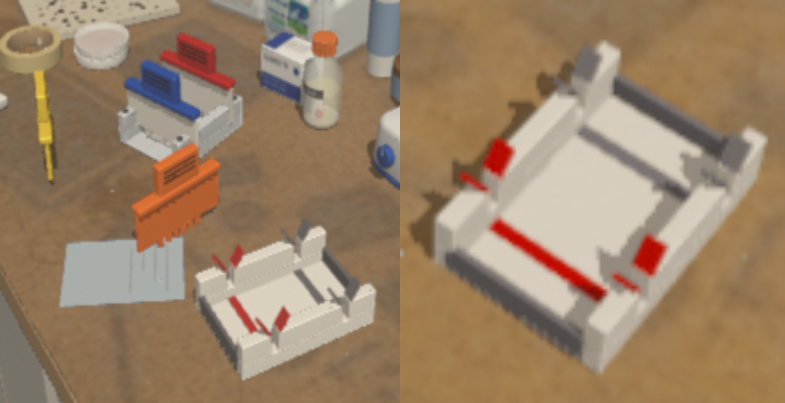

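The crops confirm it: the red-gripped comb stands in the rack's far slot with the blue one nearer. The red floor line and guides mark the tray's slot pair on the side facing the robot.

```bash
cat >> h.py <<'E'
def rows(p,yaw,s=None):
    s=s or state(); A=R.from_euler("xyz",s["ee_rot"],degrees=True); B=R.from_euler("xyz",[180,0,yaw],degrees=True)
    d=A.inv().apply(np.array(p)-s["ee_pos"])/500; w=(A.inv()*B).as_rotvec()/(np.pi/2)
    print("row",np.round(d,4),np.round(w,4))
E
python3 - <<'E'
from h import *
np.set_printoptions(precision=1,suppress=True)
for n,p in dict(jug1=(165,80),jug2=(250,115),jug3=(300,130),bot=(333,175),box=(305,162),disp=(400,195),line1=(347.1,286.4),line2=(378.6,306.1)).items(): print(n,atz("scene",p,0 if n[0]!='l' else 8))
rows([575,205,300],110)
E
```

```text
jug1 [823.5 828.1   0. ]
jug2 [825.9 474.4   0. ]
jug3 [849.2 308.5   0. ]
bot [735.9 122.2   0. ]
box [738.1 212.5   0. ]
disp [766.8 -56.6   0. ]
line1 [446.2 -99.8   8. ]
line2 [ 440.3 -177.4    8. ]
row [-0.9 -0.3 -0.1] [ 0.  -0.   0.5]
```

```bash
python3 -m jog '-0.05 -0.02 -0.02 0 0 0.05;-0.15 -0.05 -0.08 0 0 0.12;-0.23 -0.08 -0.12 0 0 0.2;-0.3 -0.11 -0.128 0 0 0.27;-0.38 -0.135 -0.128 0 0 0.34;-0.46 -0.165 -0.128 0 0 0.41;-0.53 -0.19 -0.128 0 0 0.47;-0.6 -0.215 -0.128 0 0 0.519;-0.68 -0.24 -0.128 0 0 0.519;-0.75 -0.27 -0.128 0 0 0.519;-0.82 -0.29 -0.128 0 0 0.519;-0.894 -0.318 -0.128 0 0 0.519;-0.894 -0.318 -0.128 0 0 0.519;-0.894 -0.318 -0.128 0 0 0.519;-0.894 -0.318 -0.128 0 0 0.519' 0.3
python3 - <<'E'
from h import *
c=calibration("wrist");im=grab_frame("wrist");save(im,"w1.png");s=state();print(s["ee_pos"],s["ee_rot"])
import json;json.dump({k:np.array(v).tolist() for k,v in c.items()},open("w1.json","w"))
for q in("comb_red","comb_blue"): print([(np.round(r["rect"]),round(r["confidence"],2)) for r in spot_in(q,"wrist")[:3]])
print(c, proj("wrist",[[596,232,108],[520,199,108]],c))
E
```

```text
time_s: 2.15
ee_pos: [574.8, 205.4, 299.7]
ee_rot: [-180.0, -0.0, 110.0]
force: [0.0, 0.0, 0.3]
gripper_width: 58.9
[574.34362254 205.94188151 299.95165297] [-1.79974875e+02 -4.33444695e-02  1.10024632e+02]
[(array([339., 125., 358., 248.]), 0.88), (array([127.,  34., 213., 141.]), 0.72), (array([129., 268., 222., 310.]), 0.6)]
[(array([256., 127., 276., 254.]), 0.63)]
{'mtx': array([[371.64829954,   0.        , 318.54404151],
       [  0.        , 371.64829954, 233.44265391],
       [  0.        ,   0.        ,   1.        ]]), 'rvec': array([-2.80463563, -0.49322065, -0.07392578]), 'tvec': array([-610.6064246 ,  -54.42240796,  452.4824466 ])} [[349.37465936 193.96214067]
 [261.32278853 199.48257427]]
```

View pics/w1.png

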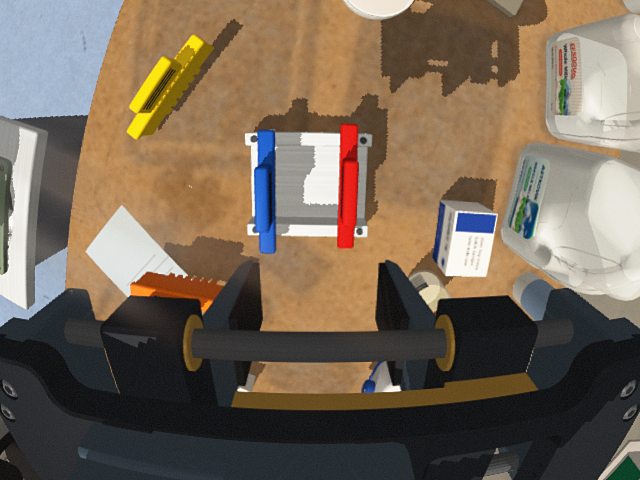

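Wrist picture: the red comb runs from (348,125) to (345,248), near vertical in the image. The blue comb is at (265,190), and both are clear of the fingers.

```bash
python3 - <<'E'
from fit import *
import json
np.set_printoptions(precision=4,suppress=True)
c={k:np.array(v) for k,v in json.load(open("w1.json")).items()}
im=cv2.cvtColor(cv2.imread("pics/w1.png"),4)
for w,rc,p in(("red",(330,115,370,260),[596,232,15]),("blue",(250,120,285,262),[520,199,15])):
    print(w,fit({"wrist":col(im,w,rc)},{"wrist":c},HANDLE,p))
E
```

```text
red (array([596.548 , 231.5854,  19.4197]), np.float64(0.09820788530465951))
blue (array([519.2463, 197.5112,  18.4869]), np.float64(0.18085311715884966))
```

```bash
python3 - <<'E'
from h import *
np.set_printoptions(precision=4,suppress=True)
rows([596.5,231.6,160],109.4); rows([596.5,231.6,100],109.4)
E
```

```text
row [0.0318 0.0593 0.2806] [ 0.0001 -0.0003  0.0077]
row [0.0318 0.0593 0.4006] [ 0.0001 -0.0003  0.0077]
```

```bash
python3 -m jog '0.016 0.03 0.05 0 0 0.0077;0.0318 0.0593 0.12 0 0 0.0077;0.0318 0.0593 0.19 0 0 0.0077;0.0318 0.0593 0.25 0 0 0.0077;0.0318 0.0593 0.28 0 0 0.0077;0.0318 0.0593 0.32 0 0 0.0077;0.0318 0.0593 0.36 0 0 0.0077;0.0318 0.0593 0.385 0 0 0.0077;0.0318 0.0593 0.4 0 0 0.0077;0.0318 0.0593 0.4 0 0 0.0077' && python3 -m jog '0 0 0 0 0 0;0 0 0 0 0 0;0 0 0 0 0 0;0 0 0 0 0 0;0 0 0 0 0 0;0 0 0 0 0 0;0 0 0 0 0 0' -1 25
```

```text
time_s: 3.13
ee_pos: [594.9, 232.3, 98.9]
ee_rot: [-179.8, -0.0, 109.5]
force: [-0.1, 0.4, 1.2]
gripper_width: 59.3
time_s: 3.72
ee_pos: [595.1, 232.3, 99.1]
ee_rot: [-179.9, -0.0, 109.5]
force: [0.0, 1.1, -0.1]
gripper_width: 15.5
```

```bash
python3 -m jog '0 0 -0.02 0 0 0;0 0 -0.05 0 0 0;0 0 -0.08 0 0 0;0 0 -0.12 0 0 0;0 0 -0.17 0 0 0;0 0 -0.22 0 0 0;0 0 -0.26 0 0 0;0 0 -0.26 0 0 0;0 0 -0.26 0 0 0'; python3 - <<'E'
from h import *
np.set_printoptions(precision=4,suppress=True)
rows([470,-100,300],60)
E
```

```text
time_s: 4.47
ee_pos: [595.6, 232.3, 230.4]
ee_rot: [-180.0, -0.0, 109.5]
force: [0.4, 0.4, -1.0]
gripper_width: 13.8
row [-0.5427 -0.4586 -0.1394] [-0.0003 -0.0002  0.5498]
```

```bash
python3 - <<'E'
from h import *
np.set_printoptions(precision=4,suppress=True)
rows([440,-270,320],85)
E
```

```text
row [-0.8432 -0.6286 -0.1795] [-0.0002 -0.0003  0.2721]
```

```bash
python3 -m jog '-0.02 -0.015 -0.03 0 0 0.01;-0.06 -0.045 -0.07 0 0 0.02;-0.11 -0.082 -0.11 0 0 0.04;-0.16 -0.12 -0.14 0 0 0.055;-0.21 -0.157 -0.16 0 0 0.07;-0.26 -0.194 -0.1795 0 0 0.085;-0.31 -0.231 -0.1795 0 0 0.1;-0.36 -0.268 -0.1795 0 0 0.115;-0.41 -0.306 -0.1795 0 0 0.13;-0.46 -0.343 -0.1795 0 0 0.15;-0.51 -0.38 -0.1795 0 0 0.165;-0.56 -0.418 -0.1795 0 0 0.18;-0.61 -0.455 -0.1795 0 0 0.2;-0.66 -0.492 -0.1795 0 0 0.215;-0.71 -0.529 -0.1795 0 0 0.23;-0.76 -0.567 -0.1795 0 0 0.245;-0.8 -0.597 -0.1795 0 0 0.26;-0.83 -0.619 -0.1795 0 0 0.272;-0.8432 -0.6286 -0.1795 0 0 0.272;-0.8432 -0.6286 -0.1795 0 0 0.272'
python3 - <<'E'
from h import *
import json
c=calibration("wrist");im=grab_frame("wrist");save(im,"w2.png");s=state();print(s["ee_pos"],s["ee_rot"],s["gripper_width"])
json.dump({k:np.array(v).tolist() for k,v in c.items()},open("w2.json","w"))
print([(np.round(r["rect"]),round(r["confidence"],2)) for r in spot_in("casting_tray","wrist")[:3]])
for r in tip_of("red_slot","wrist")[:3]: print(r, atz("wrist",r["location"],18,c))
E
```

```text
time_s: 6.13
ee_pos: [439.0, -270.9, 318.3]
ee_rot: [-179.8, -0.1, 84.9]
force: [0.5, 0.2, -0.3]
gripper_width: 13.9
[ 439.49936892 -269.82203212  318.67246583] [-1.79844013e+02 -1.34477951e-01  8.49512999e+01] 14.050756584899814
[(array([281.,  31., 426., 135.]), 0.89)]
{'location': [318.1, 83.7], 'confidence': 0.73} [ 449.61567965 -139.67934317   18.        ]
```

View pics/w2.png

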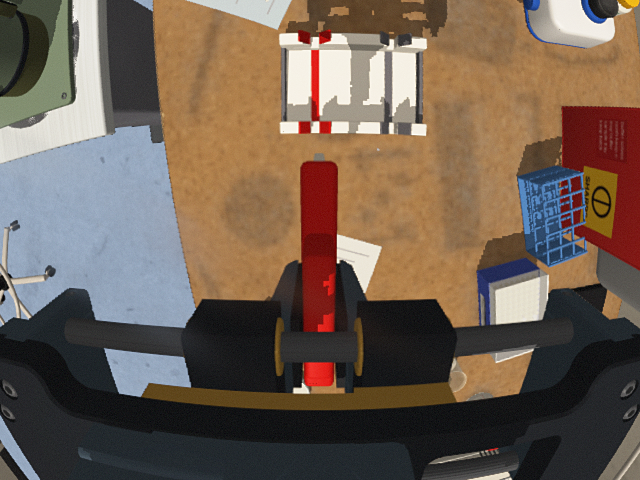

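Wrist picture: the tray is at (281–426, 31–135), with the red floor line at column 316 and red guides at its top (312,38) and bottom (312,127). The comb hangs straight from the gripper, seen end-on to the tray from (318,160) to (318,385).

```bash
python3 - <<'E'
from fit import *
import json
np.set_printoptions(precision=2,suppress=True)
c={k:np.array(v) for k,v in json.load(open("w2.json")).items()}
im=cv2.cvtColor(cv2.imread("pics/w2.png"),4)
h=cv2.cvtColor(im,cv2.COLOR_RGB2HSV).astype(int)
m=(h[...,1]<70)|col(im,"red",(0,0,640,480)); o=np.zeros_like(m);o[27:139,276:431]=m[27:139,276:431]
o=cv2.morphologyEx(o.astype(np.uint8),cv2.MORPH_CLOSE,np.ones((9,9)))
G=TRAY
p,f=fit({"wrist":o},{"wrist":c},G,[490,-140,-4]);print("tray",p,f)
a=np.deg2rad(p[2]);print("slot from tray",p[0]-45*np.cos(a),p[1]-45*np.sin(a))
r=col(im,"red",(308,52,324,118));ys,xs=np.nonzero(r);l=np.polyfit(ys,xs,1);print("line px",l,ys.min(),ys.max(),len(xs))
for z in(6,12,18):
    P,Q=[atz("wrist",(np.polyval(l,y),y),z,c) for y in(55,115)];print(z,P,Q,"yaw",np.degrees(np.arctan2(-(P-Q)[0],(P-Q)[1])))
# guides: wall-top red regions
for rc in((295,30,335,50),(295,119,335,138)):
    ys,xs=np.nonzero(col(im,"red",rc));print("guide",xs.min(),xs.max(),xs.mean(),ys.mean(),atz("wrist",((xs.min()+xs.max())/2,ys.mean()),50,c))
# held comb: edges of red bridge in picture rows near far end
s=state();print(s["ee_pos"],s["ee_rot"])
b=box(-9,9,-66,66,64,74)
for y in(175,200,225):
    xs=np.nonzero(col(im,"red",(290,y,350,y+1))[y])[0];
    zt=s["ee_pos"][2]-92+74
    A,B=[atz("wrist",(x,y),zt,c) for x in(xs.min(),xs.max()+1)];print("bridge",xs.min(),xs.max(),(A+B)/2,np.linalg.norm(A-B))
yy=np.nonzero(col(im,"red",(312,140,326,200)))[0].min();print("end",atz("wrist",(319,yy),zt,c))
E
```

```text
tray [ 490.03 -141.16   -4.75] 0.033446898293066796
slot from tray 445.1861734997849 -137.4354668874249
line px [  0.01 314.19] 52 117 485
6 [ 448.69 -101.75    6.  ] [ 442.49 -176.94    6.  ] yaw -4.714353707363715
12 [ 448.67 -102.87   12.  ] [ 442.55 -177.08   12.  ] yaw -4.714353707363698
18 [ 448.65 -103.99   18.  ] [ 442.61 -177.22   18.  ] yaw -4.714353707363723
guide 298 330 314.0477941176471 36.275735294117645 [449.82 -88.    50.  ]
guide 299 330 314.6975945017182 126.5979381443299 [ 441.15 -190.88   50.  ]
[ 440.08 -268.92  319.35] [-179.91   -0.1    85.06]
bridge 301 336 [ 444.73 -210.81  301.35] 16.173090352881268
bridge 301 336 [ 443.7  -222.28  301.35] 16.40964044615668
bridge 301 336 [ 442.65 -234.08  301.35] 16.703344184605587
end [ 445.29 -204.52  301.35]
```

```bash
python3 - <<'E'
from h import *
np.set_printoptions(precision=4,suppress=True)
rows([445.4,-138,200],85.3)
E
```

```text
row [ 0.2614 -0.0116  0.2392] [-0.001  -0.0011 -0.0026]
```

```bash
python3 -m jog '0.03 0 0.01 0 0 0;0.08 -0.004 0.04 0 0 0;0.14 -0.006 0.08 0 0 0;0.19 -0.009 0.13 -0.001 -0.001 -0.0026;0.235 -0.0116 0.17 -0.001 -0.001 -0.0026;0.2614 -0.0116 0.205 -0.001 -0.001 -0.0026;0.2614 -0.0116 0.23 -0.001 -0.001 -0.0026;0.2614 -0.0116 0.239 -0.001 -0.001 -0.0026;0.2614 -0.0116 0.239 -0.001 -0.001 -0.0026;0.2614 -0.0116 0.239 -0.001 -0.001 -0.0026'
python3 - <<'E'
from h import *
np.set_printoptions(precision=4,suppress=True)
s=state();print(s["ee_pos"],s["ee_rot"],s["force"]);rows([445.4,-138,100],85.3)
a,b=grab_frame("side"),grab_frame("scene")
save(np.hstack([cv2.resize(a[170:340,250:430],(400,378)),cv2.resize(b[180:340,300:450],(400,378))]),"c3.png")
E
```

```text
time_s: 7.12
ee_pos: [445.9, -137.7, 200.6]
ee_rot: [179.9, -0.0, 85.3]
force: [0.4, -0.1, -0.9]
gripper_width: 13.8
[ 445.8529 -137.7148  200.6266] [179.9483  -0.0042  85.3425] [ 0.3621 -0.1058 -0.8867]
row [-0.0007 -0.001   0.2013] [ 0.0006 -0.      0.0005]
```

View pics/c3.png

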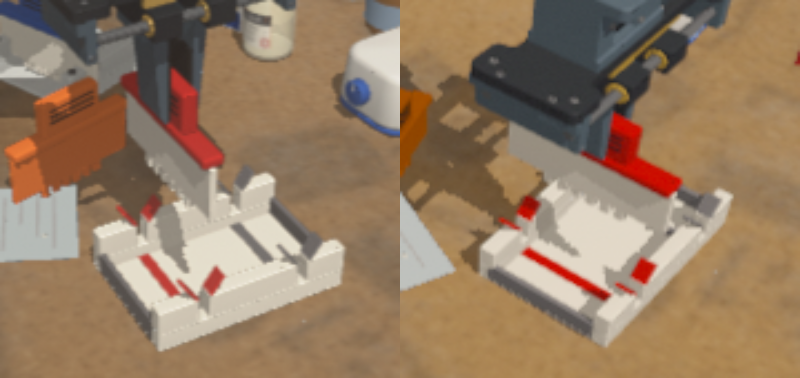

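The crops show the comb held upright above the tray, in line with the red line and guides. Lowering it now.

```bash
python3 -m jog '0 -0.001 0.02 0 0 0;0 -0.001 0.05 0 0 0;0 -0.001 0.08 0 0 0;0 -0.001 0.1 0 0 0;0 -0.001 0.12 0 0 0;0 -0.001 0.135 0 0 0;0 -0.001 0.15 0 0 0;0 -0.001 0.16 0 0 0;0 -0.001 0.17 0 0 0;0 -0.001 0.178 0 0 0;0 -0.001 0.178 0 0 0'
```

```text
time_s: 8.13
ee_pos: [445.5, -138.2, 111.5]
ee_rot: [179.9, 0.0, 85.3]
force: [-0.9, -0.2, -0.5]
gripper_width: 14.2
```

```bash
python3 -m jog '0 0 0.006 0 0 0;0 0 0.012 0 0 0;0 0 0.017 0 0 0;0 0 0.021 0 0 0;0 0 0.023 0 0 0;0 0 0.023 0 0 0;0 0 0.023 0 0 0'
```

```text
time_s: 8.72
ee_pos: [445.5, -138.2, 100.0]
ee_rot: [179.9, 0.0, 85.3]
force: [0.2, -0.3, -0.9]
gripper_width: 13.8
```

```bash
python3 -m jog '0 0 0 0 0 0;0 0 0 0 0 0;0 0 0 0 0 0;0 0 0 0 0 0;0 0 0 0 0 0;0 0 0 0 0 0' 0.2 && python3 -m jog '0 0 -0.02 0 0 0;0 0 -0.06 0 0 0;0 0 -0.12 0 0 0;0 0 -0.18 0 0 0;-0.06 0 -0.24 0 0 0;-0.12 0 -0.3 0 0 0;-0.18 0 -0.36 0 0 0;-0.24 0 -0.4 0 0 0;-0.26 0 -0.4 0 0 0;-0.26 0 -0.4 0 0 0;-0.26 0 -0.4 0 0 0'
python3 - <<'E'
from fit import *
np.set_printoptions(precision=2,suppress=True)
c=calibration("wrist");w=grab_frame("wrist");a,b=grab_frame("side"),grab_frame("scene")
save(w,"w4.png")
save(np.hstack([cv2.resize(a[130:340,230:430],(400,420)),cv2.resize(w[0:200,220:440],(400,420))]),"c4.png")
m=col(w,"red",(230,0,420,160)); n,l,st,_=cv2.connectedComponentsWithStats(m.astype(np.uint8)); k=1+st[1:,4].argmax(); print(st[k])
p,f=fit({"wrist":l==k},{"wrist":c},HANDLE,[445,-138,-5]);print(p,f)
d=p[:2]-[445.4,-138.5];t=np.deg2rad(-4.73);print("in slot",d@[np.cos(t),np.sin(t)],d@[-np.sin(t),np.cos(t)])
B=[(x["scene"]) for x in [{"scene":col(b,"blue",(222,165,290,215))}]][0];b0=col(cv2.cvtColor(cv2.imread("pics/scene0.png"),4),"blue",(222,165,290,215))
print("blue px",[np.argwhere(z).mean(0) for z in(b0,B)]);print(state()["ee_pos"])
E
```

```text
time_s: 9.22
ee_pos: [445.6, -138.2, 100.1]
ee_rot: [179.9, 0.0, 85.3]
force: [0.5, -0.3, -0.4]
gripper_width: 51.2
time_s: 10.13
ee_pos: [434.0, -267.1, 298.7]
ee_rot: [-179.9, -0.1, 85.2]
force: [-1.1, 1.0, -0.1]
gripper_width: 55.0
[ 302   17   35  127 2592]
[ 445.7  -138.09   -4.85] 0.19255898366606172
in slot 0.2631993101448397 0.43805609763833553
blue px [array([185.85, 254.64]), array([185.82, 254.51])]
[ 434.18 -266.11  298.57]
```

View pics/c4.png

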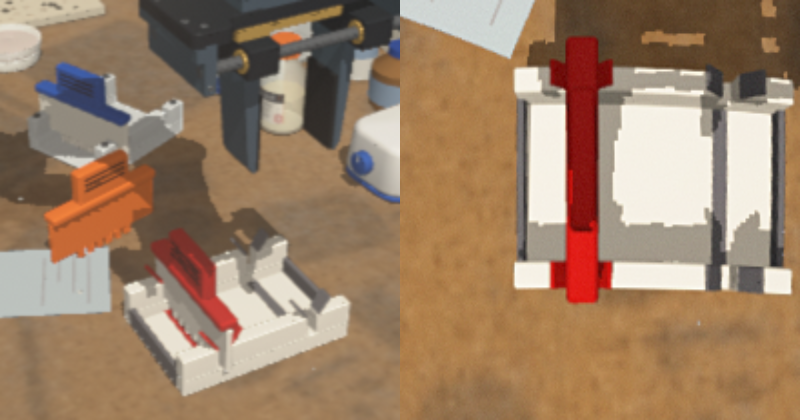

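The crops show the red comb upright and low in the red-guided slots, the blue comb still in the rack, and the gripper clear. Handing in.

```bash
python3 -c "
from workcell import *
print(job_done())"
```

```text
the job is handed in; nothing more can be done
None
```

I lifted the red-handled comb straight out of the drying rack, lowered it into the red-guided slots of the casting tray and let go. I then backed the gripper off about 200 mm up and 130 mm to the side. The job was handed in at about 10 s, well inside the 40 s limit.

- **Red comb:** after release it measured about 0.3 mm off across the slot, 0.4 mm off along it and within 0.2° of its direction. That outline fit was a loose one (mismatch 0.19), because the tray's red guides ran into the comb's outline.
- **Seating:** I did not measure the final height or tilt directly. The height at release put the underside at about 9 mm (home is 8), and the pictures show the comb low and upright in both slots. The wrist force changed by only about 1 N on the way in.
- **Blue comb:** it moved 0.1 px or so in the scene view, so it is effectively where it started.

No check failed. The first scene-camera estimate of the comb's direction was about 4° off the close wrist view, and I used the wrist view.

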